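Lock a salvaged power board into the cam-lock board holder

TASK

Lay the larger of the salvaged circuit boards flat in the nest of the board holder, between the fence, the jaw and the side stops, without pressing it down hard. Then turn the cam knob clockwise just until the sprung jaw's roller drops into the cam's notch and the jaw springs in to hold the board against the fence; stop there, do not force the knob on so that the jaw is driven back out over the far side of the notch, and let go. Leave the other things on the table where they are.

Things in the scene. Friction and masses are not known exactly. Their poses are not given: they have to be found in the camera images.
- board_mid (a point): The larger salvaged board: brown plate 60 (its x) by 40 (y) by 4 mm, about 90 g, on it in the middle a yellow transformer 26 (x) by 28 (y) mm, top 26 mm above the plate's underside, to be pinched across y; capacitors up to 20 mm above the underside near both x ends, over 15 mm from the middle. Lies component side up on the table. Point: its middle, 13 mm above its underside; z up.
- nest (a point): Point on the holder's bed, 14 mm above the table, where the middle of the board's underside lies once held against the fence. z up; y from the knob and fence to the jaw, x along the fence. The board lies with its 60 mm side along x, either way round. Fence face at y = -20 mm (8 mm high above the bed), side stops' faces at x = +-32.5 mm (6 mm high).
- jaw_face (a point): Middle of the face of the sprung jaw, the far cross bar (96 mm along x, top 8.5 mm above the bed) of a steel yoke that is drawn towards knob and fence. Same axes as the nest. At the start it is at y = +26 mm from the nest point: the room for the 40 mm board is 46 mm along y (its middle 3 mm from the nest point towards the jaw) and 65 mm along x.
- fixture: The grey metal board holder, fixed to the table: base plate 112 (x) by 170 (y) by 14 mm carrying knob and cam, fence, nest and jaw in a row along its y; the yoke's side rods lie at x = +-45 mm, up to 6.5 mm above the bed. Axes as the nest's. Origin on the table; nest point at y = +28 mm, x = 0, knob axis at y = -55 mm, x = 0.
- knob_grip (a point): The cam knob: a black upright bar 46 mm long (its x) by 12 mm wide (y), underside 32 mm and top 58 mm above the table, turned clockwise seen from above (yaw falls) about the vertical axis through its middle. This point is on that axis, 46 mm above the table. Turning takes 0.2 N m, less as the roller drops into the notch, 0.3 to 0.45 N m up the notch's far slope. It stays where it is left.
- knob: Knob and cam; origin on the axis at bed height, x along the bar. The metal cam below the bar, 52 to 57 mm across, top 26 mm above the table, turns with it. Its low rim holds the jaw back; then comes one notch, steep on the near side, sloping on the far side up to a higher rim. The cam sits on the knob at an angle that differs each time: the turn needed is unknown, about 15 to 100 degrees.
- jaw (a joint): How far the sprung jaw has moved to the fence, m: 0 on the low rim (start), about 0.006 when the yoke's roller is in the notch and the jaw presses the board to the fence (7 N), 0.0075 if no board, -0.0025 on the high rim past the notch. The roller is fully in some 9 degrees after it starts to drop; under 10 degrees on, it climbs the far slope and frees the board; 20 to 25 more drive it out.
- module_mid (a point): The smaller salvaged circuit board, a bystander: plate 40 by 30 mm, 18 mm high in all; this point is in its middle, 9 mm up.
- scrap_mid (a point): A still smaller circuit board, a bystander: plate 36 by 26 mm, 16 mm high; this point is in its middle, 8 mm up.
- tin: A round white flat tin, a bystander, 56 mm across, 14 mm high; origin under its centre.
- phone: A black phone lying flat, a bystander, 150 (x) by 72 (y) by 8 mm; origin under its centre.
- mug: A white mug, a bystander, 76 mm across, 90 mm high; origin under its centre.
- driver: A screwdriver lying on the table, a bystander; origin under its middle.

How it is judged:
On the way, in this order (a step that is already met when the one before it is completed fails the run):
1. the larger board lies flat in the nest, let go, with the jaw still back (x of board_mid in the frame of nest between -0.005 and 0.005 m and y of board_mid in the frame of nest between -0.002 and 0.008 m and z of board_mid in the frame of nest below 0.0155 m and angle between board_mid's own z axis and vertical below 0.06 rad and contact force between the fingers and board below 0.1 N and value of joint jaw below 0.002 m), for 0.2 s.
2. the jaw's roller has dropped into the notch and the jaw has sprung forward (value of joint jaw above 0.0052 m), for 0.2 s.
At the end, for the whole second after the job is handed in: The larger board lies flat in the nest, let go and at rest, held against the fence (within 2 mm across, 5 mm along the fence, tilt under 0.06 rad, aligned within 0.08 rad), with the jaw sprung forward 5.2 to 7 mm, its roller in the notch (value of joint jaw between 0.0052 and 0.007 m and x of board_mid in the frame of nest between -0.005 and 0.005 m and y of board_mid in the frame of nest between -0.002 and 0.002 m and z of board_mid in the frame of nest below 0.0155 m and angle between board_mid's own z axis and vertical below 0.06 rad and angle between the x axis of board_mid and the x axis of nest, either way round below 0.08 rad and linear speed of board below 0.01 m/s); the robot touches nothing.
It fails at once if the knob is forced on past the notch, driving the jaw back more than 1.5 mm (value of joint jaw below -0.0015 m).
It fails at once if the board is pressed against the holder with more than 30 N (contact force between board and fixture above 30 N).
It fails at once if a bystander is moved more than 20 mm (distance of any of module_mid, scrap_mid, tin, phone, mug, driver from where it was at the start of the episode above 0.02 m).
It also fails if it takes over 72 s, if anything falls off the work surface, if the arm or the gripper's body presses on something with over 40 N, if the wrist force passes 120 N, or if a joint passes its speed limit or range.

ROBOT

A 6-joint arm with a two-finger parallel gripper is mounted at the origin on the work surface. World frame = base frame: x ahead of the robot, y to its left, z up, the work surface at z = 0. Lengths are in m, angles in rad, forces in N, time in s.
With the tool pointing down it reaches from about 0.375 to 0.9 m from the base axis. Payload 3.1 kg.
Tool frame: the origin (TCP) lies midway between the tips of the shut fingers; the grasp point (between the pads) lies manip.hold_point_z behind it (manip.hold_point_z is the distance from the TCP to the grasp point, in m); z points along the fingers, y is the direction in which the jaws open and shut (so a half turn about z gives the same grasp; the last joint's range is limited). The gripper opens to 85 mm and grips with 20 to 120 N. Pads are 22 mm wide; open, the fingers measure 114 mm over their backs; the gripper's body (76 mm by 85 mm) begins 54 mm behind the grasp point. The pads swing forward as they close: fully open they stand 13 mm farther back than shut.
Start: joints at [1.099, 0.527, 1.433, -0, 1.181, -0.178], TCP at [0.181, 0.598, 0.231] pointing down, gripper open.
Joint ranges: [-3.08, 3.08], [-0.75, 2.2], [0.22, 2.44], [-1.43, 4.57], [0, 2.65], [-2.85, 2.85]. Speed limits (rad/s): [2.79, 2.79, 3.14, 3.14, 3.14, 3.14].

INTERFACE

Orientations are given as a unit quaternion [x, y, z, w].
In Python, from station import manip, snapshot, workorder, models gives the robot as it stands.
- The arm moves only by the tool jog_arm, never from a script. Its argument "commands" is a list of rows, each a list of 5 numbers: the opening in per cent of the stroke, from 0 (shut) to 100 (fully open), then the shift along the world's x, y, z in cm, then the turn about the world's z in rad. A call has 1 to 8 rows; each row shifts and turns the pose as measured when the row begins; what a row does not reach is not made up. A row lasts 1/12 s, in which the tool goes at most 41.7 mm and 7.16 degrees, less where a joint would pass 70% of its speed; a pose out of reach is approached as far as the arm can. A call with a gripper value outside its range is refused whole. The fingers move at their own pace and stop on an object; "squeeze" is the grip in N (left out, the last holds). Time passes only in rows, so rows that do not move let the fingers close. It gives the time, the measured TCP pose, the force and the opening at its end, in the units of the state.
- manip.sense(): the state, without advancing time (a new reading comes with each control period).
- snapshot(name): name is "scene" or "top" or "wrist"; returns a dict with "image" (384x512x3 uint8, red, green, blue), "intrinsics" (3x3 intrinsics, pixels), "extrinsics" (4x4, takes a point from camera to world coordinates); the wrist camera has in their place "hand_eye" (4x4, takes a point from camera to tool coordinates, whose origin is the TCP and whose axes are the flange's). Camera axes: x right, y down, z forward; pixel columns grow to the right and rows downward; lengths in m; the calibration is good to about 2 mm. A picture is of the moment at which its call begins: read the wrist's pose just before it. There is no depth.
- workorder.sign_off(): hands the job in, once; it reports no verdict.
Trained networks look in a picture, given as the dict that the camera call returned (one of the last four; its "shot" number tells which), for a name from the list of things; names that differ only in an ending like _2 or _b are one class to them, and where a whole thing is asked for, a point or a joint stands for the part that bears it (a point fixed in the world has none). Each returns a list of dicts, best first, with "score" (0 to 1); they miss things now and then, are a little off and sometimes report something else, mostly with a low value. They report only what shows in the picture. A call takes as long as a camera call.
- models.find_in(picture, name): "centre" ([x, y, z] in m, in world coordinates, good to about 4 mm: the middle of the surface that is visible of it).
- models.pinpoint(picture, name): "centre" ([x, y, z] in m, in world coordinates, good to about 4 mm: a listed point, or the origin of a listed thing).
The state is a dict: "t": time; "q": joint angles; "qd": joint speeds; "tau": joint torques, N m; "tcp_pos": TCP position; "tool_rot": TCP orientation; "force": force on the tool from outside, world axes, zero at the start; "ft_torque": the same for the moment, N m; "finger_gap": opening from 0.0 (shut) to 1.0 (fully open).
Only numpy, scipy, OpenCV 4.12 (cv2) and the standard library are available. Lean on these libraries where they do the work, as an engineer would, in place of code of your own. Each camera call takes 0.05 s, during which the arm holds its last target. There are 200 camera calls.

## Working session

There is one attempt and no reset: what is moved stays moved. The work goes in short steps, Python scripts to look and compute and a tool call to move; the robot and the scene stay as the last step left them, time stands still between calls to the robot, and variables do not carry over. Pictures are saved under pics/ and viewed, about 8 in all and at most 12, crops included, and the job is handed in when it is done.

Besides the shell and the picture viewer there is one more tool, called after ">>>" as a command line: name --pt "numbers of a row" for each row, then --argument value for the rest. jog_arm: Moves the arm, as the interface text tells. Its arguments: {"type":"object","properties":{"commands":{"type":"array","items":{"type":"array","items":{"type":"number"}}},"squeeze":{"type":"number"}},"required":["commands"]}

```bash
mkdir -p pics; ls; cat > h.py <<'E'
from station import manip, snapshot, workorder, models
import numpy as np, cv2
from scipy.spatial.transform import Rotation as R
def save(p,n,crop=None,s=1.5):
    im=p["image"][:,:,::-1]
    if crop: im=im[crop[1]:crop[3],crop[0]:crop[2]]
    cv2.imwrite("pics/"+n,cv2.resize(im,None,fx=s,fy=s,interpolation=cv2.INTER_CUBIC))
def ext(p,st=None):
    if "extrinsics" in p: return np.array(p["extrinsics"])
    T=np.eye(4);T[:3,:3]=R.from_quat(st["tool_rot"]).as_matrix();T[:3,3]=st["tcp_pos"]
    return T@np.array(p["hand_eye"])
def back(p,u,v,z,st=None):
    E=ext(p,st);d=E[:3,:3]@np.linalg.inv(p["intrinsics"])@[u,v,1]
    return E[:3,3]+d*(z-E[2,3])/d[2]
def proj(p,X,st=None):
    c=np.linalg.inv(ext(p,st))@np.append(X,1);c=np.array(p["intrinsics"])@c[:3];return c[:2]/c[2]
E
python3 - <<'E'
from h import *
s=manip.sense();print(s["t"],s["tcp_pos"],s["tool_rot"],s["finger_gap"],manip.hold_point_z)
for n in("top","scene"):
    p=snapshot(n);save(p,n+"0.png")
    for k in "board_mid nest jaw_face fixture knob_grip module_mid scrap_mid tin phone mug driver".split():
        r=models.pinpoint(p,k);print(n,k,[(np.round(x["centre"],3).tolist(),round(x["score"],2),np.round(proj(p,x["centre"])).tolist()) for x in r[:2]])
print(manip.sense()["t"])
E
```

```text
pics
0.0 [0.18064667 0.59757733 0.23033337] [ 1.46377558e-01  9.89228199e-01 -1.02567654e-03 -3.59984164e-04] 0.9989332237839639 0.0187
top board_mid [([0.54, -0.188, 0.016], 0.64, [331.0, 219.0]), ([0.515, -0.31, 0.006], 0.48, [382.0, 229.0])]
top nest [([0.554, 0.129, 0.015], 0.62, [197.0, 213.0])]
top jaw_face [([0.544, 0.148, 0.021], 0.65, [189.0, 217.0]), ([0.514, -0.309, 0.01], 0.38, [382.0, 229.0])]
top fixture [([0.563, 0.099, -0.001], 0.57, [210.0, 209.0])]
top knob_grip []
top module_mid [([0.517, -0.314, 0.007], 0.53, [383.0, 228.0])]
top scrap_mid [([0.717, 0.027, 0.013], 0.7, [240.0, 145.0])]
top tin [([0.389, 0.017, -0.004], 0.72, [245.0, 282.0]), ([0.542, 0.149, 0.021], 0.49, [188.0, 218.0])]
top phone [([0.547, 0.146, 0.019], 0.65, [189.0, 216.0]), ([0.69, -0.267, 0.001], 0.56, [362.0, 156.0])]
top mug [([0.597, 0.368, -0.0], 0.64, [98.0, 196.0]), ([0.544, 0.149, 0.019], 0.48, [188.0, 217.0])]
top driver [([0.798, 0.169, 0.003], 0.94, [182.0, 112.0])]
scene board_mid [([0.541, -0.188, 0.014], 0.78, [165.0, 197.0])]
scene nest [([0.55, 0.13, 0.013], 0.67, [300.0, 198.0])]
scene jaw_face [([0.546, 0.156, 0.017], 0.98, [311.0, 196.0]), ([0.721, 0.034, 0.008], 0.15, [261.0, 260.0])]
scene fixture [([0.558, 0.099, -0.0], 0.91, [287.0, 205.0])]
scene knob_grip []
scene module_mid [([0.514, -0.309, 0.011], 0.59, [117.0, 191.0])]
scene scrap_mid [([0.718, 0.033, 0.008], 0.67, [261.0, 259.0])]
scene tin [([0.383, 0.015, 0.002], 0.63, [250.0, 155.0])]
scene phone [([0.688, -0.269, -0.004], 0.75, [122.0, 253.0])]
scene mug [([0.599, 0.367, -0.001], 0.89, [404.0, 217.0]), ([0.542, -0.19, 0.016], 0.71, [164.0, 197.0])]
scene driver [([0.8, 0.174, -0.002], 0.67, [332.0, 294.0])]
1.2
```

View pics/top0.png

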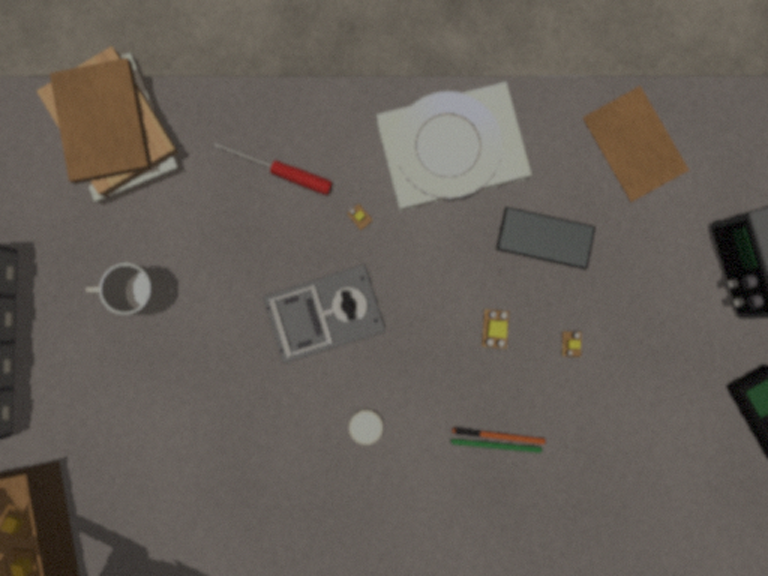

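The top view shows the board at about (497,329), the holder at (325,312) with its knob at (349,305), and clear space between them. I'll go above the holder and look there first.

>>> jog_arm --pt "100 2.4 -3.2 0 0" --pt "100 2.4 -3.2 0 0" --pt "100 2.4 -3.2 0 0" --pt "100 2.4 -3.2 0 0" --pt "100 2.4 -3.2 0 0" --pt "100 2.4 -3.2 0 0" --pt "100 2.4 -3.2 0 0" --pt "100 2.4 -3.2 0 0"

```text
t: 1.87
tcp_pos: [0.3737, 0.3398, 0.2323]
tool_rot: [0.138, 0.99, 0.005, 0.001]
force: [1.3, 1.2, -0.1]
finger_gap: 1.0
```

>>> jog_arm --pt "100 2.4 -3.2 0 0" --pt "100 2.4 -3.2 0 0" --pt "100 2.4 -3.2 0 0" --pt "100 2.4 -3.2 0 0" --pt "100 2.4 -3.2 0 0" --pt "100 2.4 -3.2 0 0" --pt "100 2.4 -3.2 0 0" --pt "100 0 0 0 0"

```text
t: 2.53
tcp_pos: [0.5532, 0.0988, 0.2349]
tool_rot: [0.141, 0.99, 0.005, 0.007]
force: [0.6, -0.2, 0.3]
finger_gap: 0.999
```

```bash
python3 - <<'E'
from h import *
s=manip.sense();print(s["t"],s["tcp_pos"],s["tool_rot"])
p=snapshot("wrist");save(p,"w1.png");print(p["hand_eye"],p["intrinsics"])
for k in "nest jaw_face fixture knob_grip knob".split():
    r=models.pinpoint(p,k);print(k,[(np.round(x["centre"],4).tolist(),round(x["score"],2),np.round(proj(p,x["centre"],s)).tolist()) for x in r[:2]])
E
```

```text
2.5333 [0.55321396 0.09884994 0.23487366] [0.1414804  0.9899062  0.00488071 0.00672269]
[[ 4.50312722e-04 -9.44864717e-01 -3.27460629e-01  8.38661168e-02]
 [ 9.99999229e-01  8.04522002e-04 -9.46226968e-04  1.32419538e-04]
 [ 1.15750576e-03 -3.27459950e-01  9.44864351e-01 -1.43282677e-01]
 [ 0.00000000e+00  0.00000000e+00  0.00000000e+00  1.00000000e+00]] [[295.82174923   0.         256.19448775]
 [  0.         295.82174923 185.45289757]
 [  0.           0.           1.        ]]
nest [([0.5539, 0.1251, 0.0119], 0.95, [275.0, 146.0])]
jaw_face []
fixture [([0.5634, 0.1005, -0.0023], 0.6, [258.0, 156.0])]
knob_grip [([0.5749, 0.0457, 0.0454], 0.94, [217.0, 187.0])]
knob []
```

View pics/w1.png

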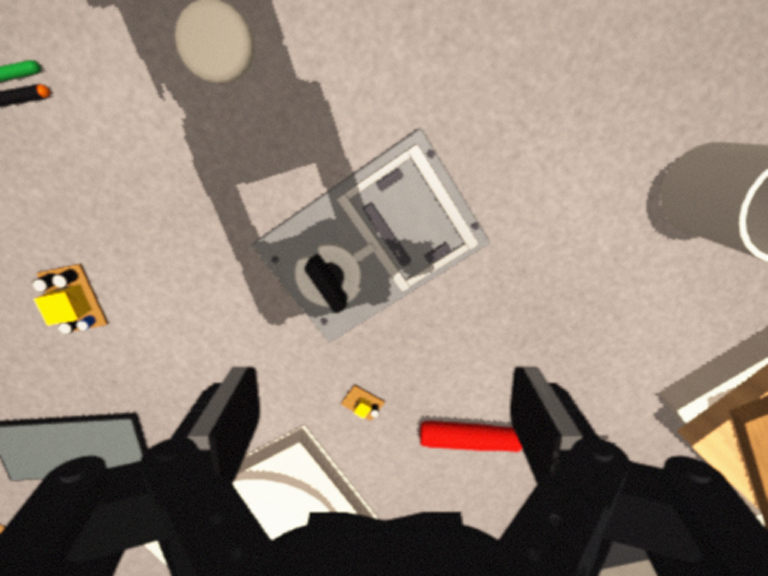

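The wrist view shows the base plate corners at about (420,130), (488,240), (330,340) and (256,240). The knob bar runs (311,260) to (341,306), and the board lies at (70,298).

```bash
python3 - <<'E'
from h import *
import pickle
s=manip.sense();p=snapshot("wrist")
C=[back(p,u/1.5,v/1.5,.014,s) for u,v in[(420,131),(488,240),(330,341),(256,241)]]
print(np.round(C,4),np.mean(C,0))
for a,b in((0,1),(3,2),(3,0),(2,1)):
    d=C[b]-C[a];print(np.linalg.norm(d),np.degrees(np.arctan2(d[1],d[0])))
a,b=[back(p,u/1.5,v/1.5,.058,s) for u,v in[(311,260),(341,306)]];d=b-a;print("bar",a,b,np.linalg.norm(d),np.degrees(np.arctan2(d[1],d[0])))
B=[back(p,u/1.5,v/1.5,.004,s) for u,v in[(82,266),(107,325)]];d=B[1]-B[0];print(B,np.degrees(np.arctan2(d[1],d[0])))
E
```

```text
[[0.4791 0.1566 0.014 ]
 [0.5794 0.1904 0.014 ]
 [0.6328 0.0328 0.014 ]
 [0.5265 0.0023 0.014 ]] [0.55444861 0.09554302 0.014     ]
0.10587204437950985 18.59347256662936
0.11057682505864284 16.01081783391621
0.16141007081759867 107.10713855603888
0.1663389119149723 108.73322580319319
bar [0.54405447 0.05171736 0.058     ] [0.58591146 0.06198585 0.058     ] 0.04309813560083602 13.783766938561108
[array([ 0.50757494, -0.15532842,  0.004     ]), array([ 0.56507143, -0.16112722,  0.004     ])] -5.759087898791881
```

>>> jog_arm --pt "100 -0.2 -3.6 -0.8 0.04" --pt "100 -0.2 -3.6 -0.8 0.04" --pt "100 -0.2 -3.6 -0.8 0.04" --pt "100 -0.2 -3.6 -0.8 0.04" --pt "100 -0.2 -3.6 -0.8 0.04" --pt "100 -0.2 -3.6 -0.8 0.04" --pt "100 -0.2 -3.6 -0.8 0.04" --pt "100 0 -3.6 -0.8 0"

```text
t: 3.55
tcp_pos: [0.5295, -0.1722, 0.1723]
tool_rot: [-0.027, 1.0, 0.008, 0.005]
force: [0.6, -0.6, 0.5]
finger_gap: 0.999
```

```bash
python3 - <<'E'
from h import *
s=manip.sense();print(s["t"],s["tcp_pos"],s["tool_rot"],R.from_quat(s["tool_rot"]).as_matrix()[:,1])
p=snapshot("wrist");save(p,"w2.png")
for k in "board_mid".split():
    r=models.pinpoint(p,k);print(k,[(np.round(x["centre"],4).tolist(),round(x["score"],2),np.round(proj(p,x["centre"],s)).tolist()) for x in r[:2]])
E
```

```text
3.55 [ 0.52953509 -0.17224967  0.17228904] [-0.02656031  0.9995971   0.00840769  0.00543104] [-0.05319054  0.99844772  0.0165201 ]
board_mid [([0.5406, -0.1889, 0.012], 0.85, [238.0, 174.0])]
```

View pics/w2.png

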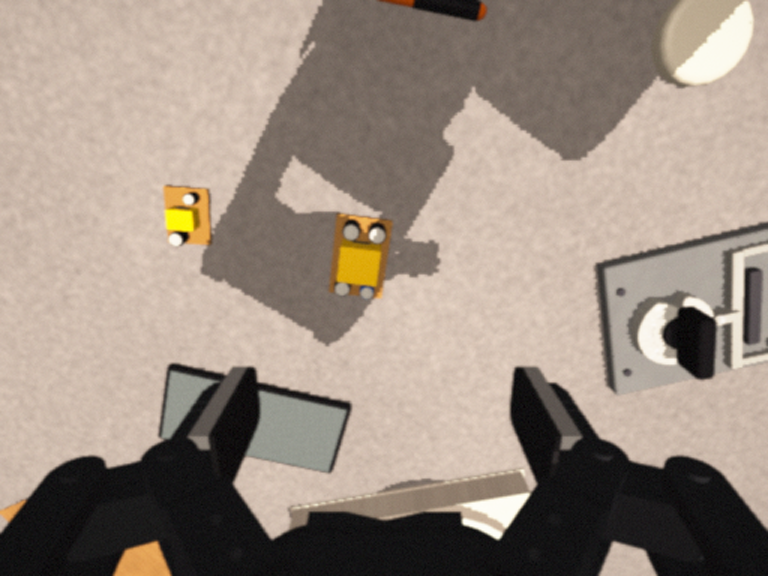

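The board is at (361,256), turned slightly relative to the gripper: left edge (340,214) to (332,292), right edge (391,220) to (382,297).

```bash
python3 - <<'E'
from h import *
s=manip.sense();p=snapshot("wrist")
C=[back(p,u/1.5,v/1.5,.004,s) for u,v in[(340,214),(332,292),(391,220),(382,297)]]
print(np.round(C,4),np.mean(C,0))
for a,b in((0,1),(2,3)):
    d=C[b]-C[a];print(np.linalg.norm(d),np.degrees(np.arctan2(d[1],d[0])))
T=[back(p,u/1.5,v/1.5,.026,s) for u,v in[(340,242),(385,249),(380,288),(336,282)]]
print("transf",np.round(T,4),np.mean(T,0))
for a,b in((0,3),(1,2),(0,1),(3,2)):
    d=T[b]-T[a];print(np.linalg.norm(d),np.degrees(np.arctan2(d[1],d[0])))
E
```

```text
[[ 0.5095 -0.2064  0.004 ]
 [ 0.5688 -0.2117  0.004 ]
 [ 0.5122 -0.1703  0.004 ]
 [ 0.5713 -0.1741  0.004 ]] [ 0.54043793 -0.19062649  0.004     ]
0.0595595007895992 -5.047358467192909
0.0592286494104946 -3.63207947111223
transf [[ 0.5238 -0.2045  0.026 ]
 [ 0.5274 -0.1742  0.026 ]
 [ 0.5556 -0.1763  0.026 ]
 [ 0.5525 -0.2069  0.026 ]] [ 0.53983276 -0.19047106  0.026     ]
0.028748289657357103 -4.784958829529485
0.028335473679124215 -4.361313645406727
0.03051668577495321 83.27168492017617
0.030714928452102018 84.05603287434698
```

>>> jog_arm --pt "100 0.5 -0.9 -3.4 -0.07" --pt "100 0.5 -0.9 -3.4 -0.07" --pt "100 0 0 -3.0 0" --pt "100 0 0 -2.4 0" --pt "100 0 0 0 0"

```text
t: 4.12
tcp_pos: [0.5439, -0.1841, 0.0511]
tool_rot: [0.046, 0.999, 0.006, 0.011]
force: [-0.4, 0.2, -0.8]
finger_gap: 1.001
```

```bash
python3 - <<'E'
from h import *
s=manip.sense();y=R.from_quat(s["tool_rot"]).as_matrix();print(s["t"],s["tcp_pos"],np.degrees(np.arctan2(y[1,1],y[0,1])),y[:,2])
E
```

```text
4.1167 [ 0.54392647 -0.18405024  0.05108673] 84.76375086860736 [ 0.02161373  0.01178923 -0.99969688]
```

>>> jog_arm --pt "100 -0.4 -0.6 0 0" --pt "100 0 0 -1.2 0" --pt "100 0 0 0 0"

```text
t: 4.37
tcp_pos: [0.5406, -0.1859, 0.0405]
tool_rot: [0.042, 0.999, 0.007, 0.011]
force: [-0.1, 0.2, -0.3]
finger_gap: 0.999
```

>>> jog_arm --pt "100 -0.1 -0.5 0 0" --pt "100 0 0 -1.6 0" --pt "100 0 0 -1.5 0" --pt "100 0 0 0 0"

```text
t: 4.7
tcp_pos: [0.5435, -0.193, 0.0148]
tool_rot: [0.041, 0.999, 0.004, 0.016]
force: [-0.2, -0.4, -1.0]
finger_gap: 1.002
```

>>> jog_arm --pt "100 -0.3 0.2 -0.6 0" --pt "100 0 0 0 0" --pt "25 0 0 0 0" --pt "25 0 0 0 0" --pt "25 0 0 0 0" --pt "25 0 0 0 0" --pt "25 0 0 0 0" --pt "25 0 0 0 0" --squeeze 30

```text
t: 5.37
tcp_pos: [0.5431, -0.193, 0.0141]
tool_rot: [0.042, 0.999, 0.002, 0.02]
force: [-0.0, 0.2, -1.6]
finger_gap: 0.314
```

>>> jog_arm --pt "10 0 0 0 0" --pt "10 0 0 0 0" --pt "10 0 0 2 0" --pt "10 0 0 3 0" --pt "10 0 0 3 0" --pt "10 0 0 0 0"

```text
t: 5.87
tcp_pos: [0.5405, -0.1918, 0.0933]
tool_rot: [0.042, 0.999, 0.003, 0.016]
force: [0.7, -0.4, -0.6]
finger_gap: 0.318
```

```bash
python3 - <<'E'
from h import *
s=manip.sense();y=R.from_quat(s["tool_rot"]).as_matrix();print(s["t"],s["tcp_pos"],s["finger_gap"],np.degrees(np.arctan2(y[1,1],y[0,1])),y[:,2])
p=snapshot("wrist");save(p,"w3.png")
E
```

```text
5.8667 [ 0.54053249 -0.19176086  0.09326727] 0.3175200012451999 85.23917123286253 [ 0.03272752  0.00560832 -0.99944858]
```

View pics/w3.png

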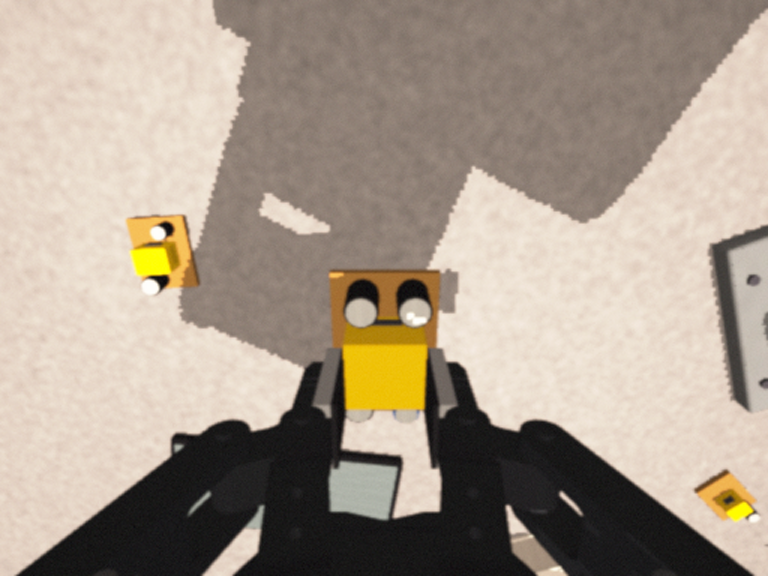

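The board is gripped squarely, near edge at row 271, columns 330 to 440. Next I'll hover beside the nest so the camera sees it past the board.

>>> jog_arm --pt "10 0 0 3 0" --pt "10 0 3 2.5 0.05" --pt "10 1 3.5 1 0.05" --pt "10 1 3.5 0 0.05" --pt "10 1 3.5 0 0.05" --pt "10 1 3.5 0 0.05" --pt "10 1 3.5 0 0.05" --pt "10 1 3.5 0 0.05"

```text
t: 6.58
tcp_pos: [0.5949, 0.051, 0.1495]
tool_rot: [-0.133, 0.991, 0.007, 0.007]
force: [0.3, -0.6, -0.1]
finger_gap: 0.32
```

>>> jog_arm --pt "10 1 3.5 0 0.04" --pt "10 1 3.5 0 0" --pt "10 1 3 0 0" --pt "10 0 0 0 0"

```text
t: 6.92
tcp_pos: [0.6231, 0.163, 0.1424]
tool_rot: [-0.158, 0.987, 0.009, 0.003]
force: [-0.4, -0.7, -0.0]
finger_gap: 0.317
```

```bash
python3 - <<'E'
from h import *
s=manip.sense();y=R.from_quat(s["tool_rot"]).as_matrix();print(s["t"],s["tcp_pos"],s["finger_gap"],np.degrees(np.arctan2(y[1,1],y[0,1])),y[:,2])
p=snapshot("wrist");save(p,"w4.png")
H=np.array(p["hand_eye"])
for u,v in((330,271),(440,271)):
    d=H[:3,:3]@np.linalg.inv(p["intrinsics"])@[u/1.5,v/1.5,1];print("edge in tool",np.round(H[:3,3]+d*(.0101-H[2,3])/d[2],4))
for k in "nest jaw_face fixture knob_grip".split():
    r=models.pinpoint(p,k);print(k,[(np.round(x["centre"],4).tolist(),round(x["score"],2),np.round(1.5*proj(p,x["centre"],s)).tolist()) for x in r[:2]])
E
```

```text
6.9167 [0.62310647 0.16295741 0.14237955] 0.31717698728352767 108.15942149894306 [ 0.00284397  0.01945518 -0.99980669]
edge in tool [ 0.0336 -0.0201  0.0101]
edge in tool [0.0336 0.0199 0.0101]
nest [([0.5516, 0.1248, 0.0115], 0.77, [357.0, 130.0])]
jaw_face [([0.5413, 0.1499, 0.0208], 0.58, [405.0, 127.0])]
fixture [([0.5621, 0.1025, -0.0018], 0.75, [318.0, 135.0])]
knob_grip [([0.5755, 0.044, 0.0443], 0.55, [189.0, 126.0]), ([0.7235, 0.0295, 0.0097], 0.48, [150.0, 336.0])]
```

View pics/w4.png

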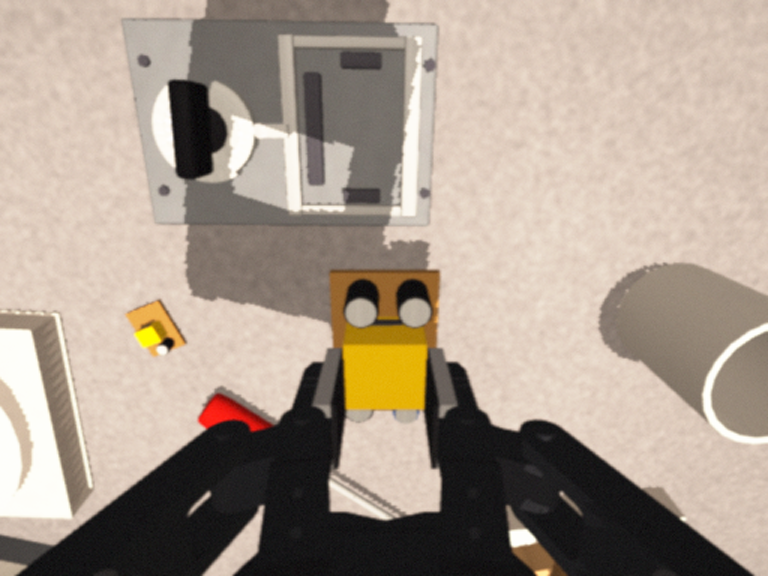

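The base plate corners show at (124,19), (437,23), (428,225) and (155,223). The fence's nest side is at column 322, the stops' inner edges at rows 68 and 188, and the jaw face near column 406.

```bash
python3 - <<'E'
from h import *
s=manip.sense();p=snapshot("wrist")
b=lambda u,v,z: back(p,u/1.5,v/1.5,z,s)
C=[b(u,v,.014) for u,v in[(124,19),(437,23),(428,225),(155,223)]]
c=np.mean(C,0);print(np.round(C,4),c)
A=[]
for i,j,off in((0,1,90),(3,2,90),(0,3,0),(1,2,0)):
    d=C[j]-C[i];a=np.degrees(np.arctan2(d[1],d[0]));A.append(a-off);print(np.linalg.norm(d),a)
yaw=np.radians(np.mean(A));print("yaw",np.degrees(yaw))
X=np.array([np.cos(yaw),np.sin(yaw),0]);Y=np.array([-X[1],X[0],0])
N=c+.028*Y;print("nest from corners",N)
f=lambda q:np.round([(q-N)@X*1e3,(q-N)@Y*1e3],1)
for n,q in(("fence",b(322,80,.022)),("fence",b(324,180,.022)),("stopU",b(361,68,.020)),("stopL",b(361,188,.020)),("jaw",b(406,60,.0225)),("jaw",b(403,190,.0225)),("stopUmid",b(361,54,.020)),("pin nest",np.array([.5516,.1248,0])),("knobT",b(191,81,.058)),("knobB",b(195,177,.058)),("pinknob",np.array([.5752,.045,0])),("TCP",s["tcp_pos"])):print(n,f(q))
a,d=b(188,81,.058),b(195,177,.058);d=d-a;print("bar",np.linalg.norm(d),np.degrees(np.arctan2(d[1],d[0])))
E
```

```text
[[ 0.5337 -0.0172  0.014 ]
 [ 0.4837  0.143   0.014 ]
 [ 0.5899  0.1759  0.014 ]
 [ 0.6399  0.0145  0.014 ]] [0.56180491 0.0790355  0.014     ]
0.16780052356886857 107.34117397002981
0.16896054519524745 107.2245659029094
0.11085949760216973 16.594577887687652
0.11119431823564976 17.194398055538002
yaw 17.088678954041217
nest from corners [0.55357707 0.10579933 0.014     ]
fence [-26.1  -6.1]
fence [27.4 -6.7]
stopU [-32.5  15.1]
stopL [32.1 14.8]
jaw [-36.5  39.3]
jaw [32.6 39.6]
stopUmid [-39.4  15.1]
pin nest [ 3.7 18.7]
knobT [-21.9 -63.2]
knobB [ 22.3 -66.9]
pinknob [  2.8 -64.5]
TCP [79.8 27.8]
bar 0.04420224415622135 14.010679335545253
```

The arm settled between the picture and that script, so the pose I used was wrong for those pixels. I'll redo it with the pose from the time of the picture.

```bash
cat > nestcalc.py <<'E'
from h import *
now=manip.sense();p=snapshot("wrist");a2=manip.sense()
print(now["t"],now["tcp_pos"],a2["tcp_pos"],now["qd"].round(3))
q=np.array([-.158,.987,.009,.003])
s=dict(tcp_pos=np.array([0.62310647,0.16295741,0.14237955]),tool_rot=q/np.linalg.norm(q))
b=lambda u,v,z: back(p,u/1.5,v/1.5,z,s)
C=[b(u,v,.014) for u,v in[(124,19),(437,23),(428,225),(155,223)]]
A=[]
for i,j,off in((0,1,90),(3,2,90),(0,3,0),(1,2,0)):
    d=C[j]-C[i];A.append(np.degrees(np.arctan2(d[1],d[0]))-off)
yaw=np.radians(np.mean(A));print("yaw",np.degrees(yaw),A)
X=np.array([np.cos(yaw),np.sin(yaw),0]);Y=np.array([-X[1],X[0],0])
N=np.array([.5516,.1248,.014])
f=lambda q:np.round([(q-N)@X*1e3,(q-N)@Y*1e3],1)
for n,q in(("fence",b(322,80,.022)),("fence",b(324,180,.022)),("stopU",b(361,68,.020)),("stopL",b(361,188,.020)),("jaw",b(406,60,.0225)),("jaw",b(403,190,.0225)),("knob",b(182,129,.058)),("corners",np.mean(C,0)),("TCPnow",now["tcp_pos"])):print(n,f(q))
a,d=b(182,81,.058),b(187,177,.058);d=d-a;print("bar",np.linalg.norm(d),np.degrees(np.arctan2(d[1],d[0])))
y=R.from_quat(now["tool_rot"]).as_matrix();print("tool y now",np.degrees(np.arctan2(y[1,1],y[0,1])),y[:,2])
E
python3 nestcalc.py
```

```text
7.2167 [0.62194236 0.15556071 0.14346542] [0.62218279 0.15550416 0.14379159] [-0.007 -0.01  -0.006  0.002  0.002  0.001]
yaw 17.450427477965967 [np.float64(17.738210380679007), np.float64(17.58831749174493), np.float64(16.874717997646272), np.float64(17.60046404179366)]
fence [-25.7 -18.6]
fence [ 27.6 -19.3]
stopU [-32.1   2.4]
stopL [32.3  2.2]
jaw [-36.1  26.6]
jaw [32.8 26.9]
knob [ -0.3 -82.6]
corners [  0.4 -40.5]
TCPnow [76.3  8.3]
bar 0.04407932894371631 12.773886839095201
tool y now 107.7695309288892 [ 9.40198309e-04  1.64828201e-02 -9.99863707e-01]
```

>>> jog_arm --pt "10 -2.3 -0.9 -1 0" --pt "10 -2.3 -0.9 -2 0" --pt "10 -2.2 -0.8 -2 0" --pt "10 0 0 -1.5 0" --pt "10 0 0 0 0" --pt "10 0 0 0 0"

```text
t: 7.77
tcp_pos: [0.5539, 0.1213, 0.0807]
tool_rot: [-0.149, 0.989, 0.008, 0.006]
force: [0.0, 0.3, -0.5]
finger_gap: 0.318
```

```bash
cat > st.py <<'E'
from h import *
s=manip.sense();y=R.from_quat(s["tool_rot"]).as_matrix();print(s["t"],s["tcp_pos"],s["finger_gap"],"ang",np.degrees(np.arctan2(y[1,1],y[0,1])),y[:,2],s["force"],s["ft_torque"])
E
python3 st.py
```

```text
7.7667 [0.55386118 0.12129462 0.08069296] 0.31805564783505147 ang 107.10722843846892 [ 0.01005195  0.01673539 -0.99980942] [ 0.0347819   0.33762727 -0.45717444] [-0.01465595 -0.02040159 -0.02635327]
```

>>> jog_arm --pt "10 0 0.8 0 0" --pt "10 0 0 -1.5 0" --pt "10 0 0 -1.5 0" --pt "10 0 0 0 0" --pt "10 0 0 0 0"

```text
t: 8.18
tcp_pos: [0.5625, 0.13, 0.056]
tool_rot: [-0.147, 0.989, 0.007, 0.014]
force: [0.2, -0.5, -1.2]
finger_gap: 0.317
```

```bash
python3 st.py; python3 - <<'E'
from h import *
s=manip.sense();p=snapshot("wrist");save(p,"w5.png",(150,80,400,290),3);print(np.round(proj(p,[.5514,.1254,.014],s)))
E
python3 st.py
```

```text
8.1833 [0.56245204 0.12997225 0.05595709] 0.31684496324500283 ang 106.90870068236912 [ 0.02610865  0.01776022 -0.99950133] [ 0.24447782 -0.54782762 -1.19333457] [-0.05453781 -0.00469441 -0.02083522]
[254. 195.]
8.2333 [0.56248374 0.129971   0.05606382] 0.31659800715801145 ang 106.91232850765844 [ 0.02630654  0.01778169 -0.99949576] [-0.24847831  0.44543321  0.04662205] [-0.06948415 -0.02579309 -0.00468822]
```

View pics/w5.png

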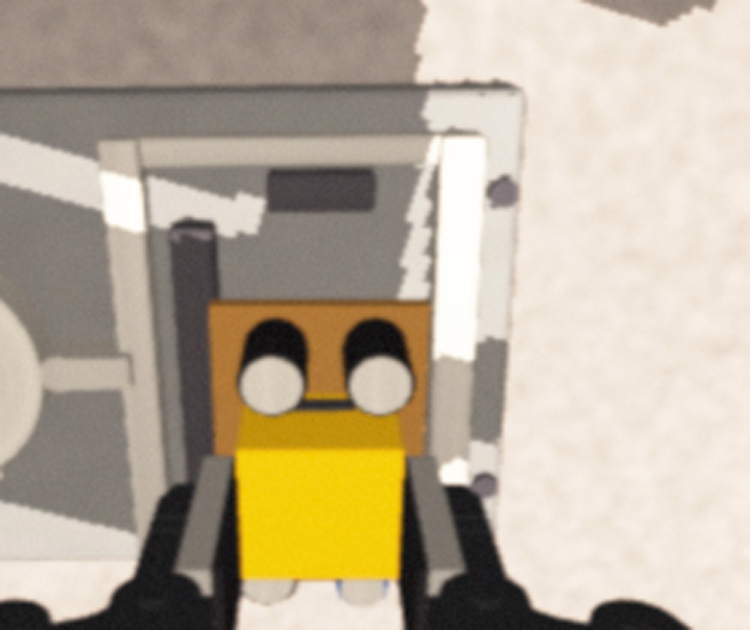

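The picture shows the board lined up in y between the fence (about column 215) and the jaw (about column 432). It sits about 9 mm too far in x.

>>> jog_arm --pt "10 -0.9 -0.05 0 0" --pt "10 0 0 0 0" --pt "10 -0.2 0 -0.8 0" --pt "10 0 0 0 0"

```text
t: 8.57
tcp_pos: [0.5528, 0.1302, 0.0511]
tool_rot: [-0.147, 0.989, 0.007, 0.018]
force: [-1.1, 0.1, -0.6]
finger_gap: 0.318
```

```bash
python3 st.py
```

```text
8.5667 [0.55277437 0.13020242 0.05113437] 0.3182075987988412 ang 106.9592516750135 [ 0.03269718  0.01806674 -0.999302  ] [-1.069543    0.14437995 -0.625264  ] [-0.01352456  0.07208202  0.01729735]
```

>>> jog_arm --pt "10 -0.05 -0.05 -1.0 0" --pt "10 -0.1 0 -0.5 0" --pt "10 0 0 0 0"

```text
t: 8.82
tcp_pos: [0.5514, 0.1297, 0.0351]
tool_rot: [-0.147, 0.989, 0.006, 0.018]
force: [0.5, 0.8, -1.0]
finger_gap: 0.32
```

>>> jog_arm --pt "10 0.3 0 0 0" --pt "10 0 0 0 0"

```text
t: 8.98
tcp_pos: [0.5541, 0.1296, 0.034]
tool_rot: [-0.147, 0.989, 0.007, 0.017]
force: [1.3, 0.2, -1.0]
finger_gap: 0.32
```

```bash
python3 st.py
```

```text
8.9833 [0.55407215 0.12957108 0.03400138] 0.3195438294702158 ang 106.93867082942023 [ 0.03209979  0.01806641 -0.99932137] [ 1.32394971  0.17071065 -1.04760488] [-0.02980233 -0.00835402 -0.00490506]
```

Position is good. I'll look once before the final lowering.

```bash
python3 - <<'E'
from h import *
p=snapshot("wrist");save(p,"w6.png",(150,80,400,290),3)
E
```

```text
(no output)
```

View pics/w6.png

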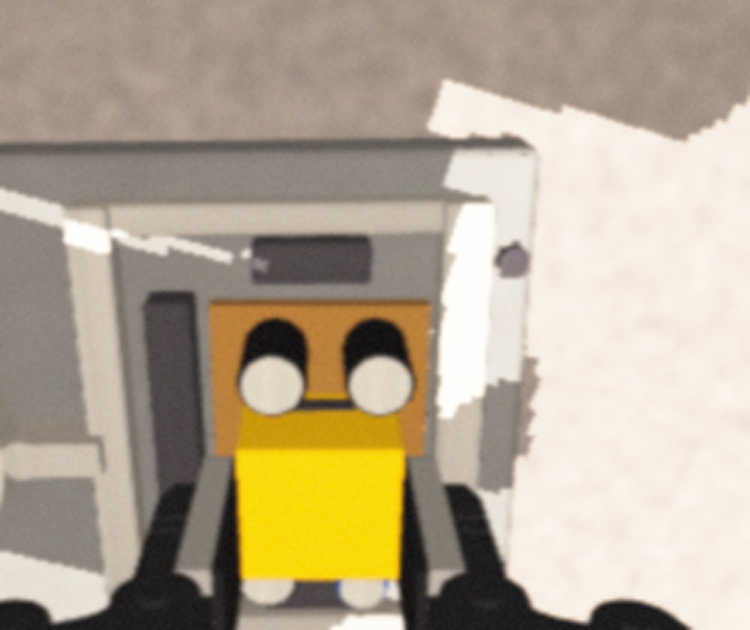

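Gaps look even: fence edge at 195 against board edge 210, and board edge 430 against jaw 442. The near stop's inner edge is at row 283 and the board edge at 302. Lowering now.

>>> jog_arm --pt "10 -0.1 0 -0.4 0" --pt "10 0 0 0 0"

```text
t: 9.2
tcp_pos: [0.553, 0.1295, 0.0299]
tool_rot: [-0.147, 0.989, 0.007, 0.017]
force: [-0.1, -0.3, -0.7]
finger_gap: 0.316
```

```bash
python3 st.py
```

```text
9.2 [0.55295216 0.12951961 0.02985266] 0.3161296250786128 ang 106.93448662484523 [ 0.03190743  0.01807992 -0.99932729] [-0.09202562 -0.25582197 -0.67437746] [-0.01352824  0.01149771  0.05559668]
```

>>> jog_arm --pt "10 0.1 0 -0.15 0" --pt "10 0 0 0 0" --pt "42 0 0 0 0" --pt "42 0 0 0 0" --pt "42 0 0 0 0" --pt "42 0 0 0 0" --pt "42 0 0 1.5 0" --pt "42 0 0 2 0"

```text
t: 9.87
tcp_pos: [0.552, 0.1294, 0.0613]
tool_rot: [-0.147, 0.989, 0.007, 0.014]
force: [0.2, 0.5, 0.9]
finger_gap: 0.421
```

>>> jog_arm --pt "42 0 0 3 0" --pt "60 0 0 3 0" --pt "60 1 -1 3 0" --pt "60 0.5 -1 2 0" --pt "60 0 0 0 0" --pt "60 0 0 0 0"

```text
t: 10.37
tcp_pos: [0.5672, 0.1092, 0.1799]
tool_rot: [-0.148, 0.989, 0.007, 0.016]
force: [-1.0, 0.0, -0.3]
finger_gap: 0.598
```

```bash
python3 st.py; python3 - <<'E'
from h import *
s=manip.sense();p=snapshot("wrist");save(p,"w7.png")
np.savez("w7.npz",tcp_pos=s["tcp_pos"],tool_rot=s["tool_rot"],intrinsics=p["intrinsics"],hand_eye=p["hand_eye"])
for k in "board_mid nest knob_grip".split():
    r=models.pinpoint(p,k);print(k,[(np.round(x["centre"],4).tolist(),round(x["score"],2)) for x in r[:2]])
E
```

```text
10.3667 [0.56718886 0.10920682 0.17985517] 0.5978709803994184 ang 106.98190835058787 [ 0.03011694  0.01772645 -0.99938919] [-0.96171268  0.02873341 -0.34287684] [-0.02379873  0.01799058 -0.01985498]
board_mid [([0.5492, 0.1269, 0.0245], 0.94)]
nest []
knob_grip [([0.5772, 0.0441, 0.0436], 0.93)]
```

View pics/w7.png

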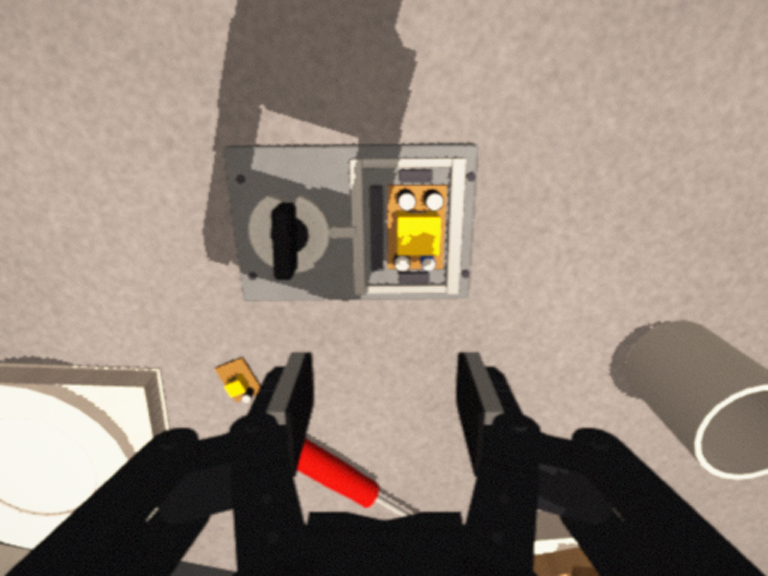

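The board lies flat in the nest: plate at columns 388 to 447 and rows 184 to 270, with the fence at 382, the jaw at 450, and a stop above and below. The knob bar is at (285,240). I'll go above the knob.

>>> jog_arm --pt "60 0.5 -3 -1 -0.035" --pt "60 0.4 -3.2 -2 -0.035" --pt "60 0 0 -2.5 0" --pt "60 0 0 -2.5 0" --pt "60 0 0 -1.5 0" --pt "60 0 0 0 0" --pt "60 0 0 0 0"

```text
t: 11.15
tcp_pos: [0.5684, 0.0485, 0.0705]
tool_rot: [-0.114, 0.993, 0.009, 0.007]
force: [-0.6, -0.3, -0.1]
finger_gap: 0.596
```

```bash
python3 st.py; python3 - <<'E'
from h import *
z=np.load("w7.npz");p=dict(intrinsics=z["intrinsics"],hand_eye=z["hand_eye"]);s=dict(tcp_pos=z["tcp_pos"],tool_rot=z["tool_rot"])
b=lambda u,v,zz: back(p,u/1.5,v/1.5,zz,s)
for e in([(275,204),(275,277)],[(271,208),(273,272)]):
    a,c=[b(u,v,.058) for u,v in e];d=c-a;print("bar",np.linalg.norm(d),np.degrees(np.arctan2(d[1],d[0])))
print("knob top mid",b(283,240,.058))
print(manip.sense()["q"])
p=snapshot("wrist");save(p,"w8.png",(100,60,420,340),2)
E
```

```text
11.15 [0.56835313 0.04849594 0.0705012 ] 0.5958690974828027 ang 103.04197144647671 [ 0.01099533  0.01870535 -0.99976458] [-0.56019813 -0.30061297 -0.12626576] [-0.05267182 -0.02143822 -0.01957823]
bar 0.046558295534841865 11.96507811193348
bar 0.04069218736256865 13.541715892785788
knob top mid [0.57261353 0.04662066 0.058     ]
[-0.12128552  0.68194586  1.7052174   0.0293224   0.74599045 -1.94104121]
```

View pics/w8.png

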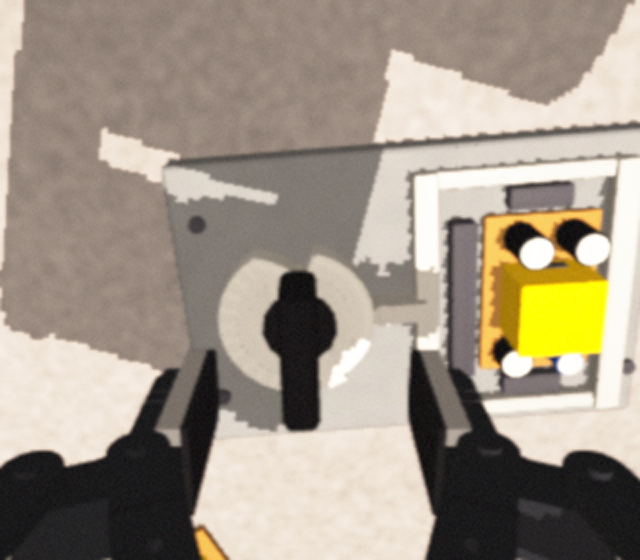

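The close view shows the bar upright at column 300, in line with the gripper. The cam's notch is at the top (about (298,258)) and the roller arm is on the right at (375,312), so about 70 to 80 degrees of clockwise turning is needed.

```bash
python3 - <<'E'
from h import *
s=manip.sense();p=snapshot("wrist")
b=lambda u,v,z: back(p,100+u/2,60+v/2,z,s)
e=b(300,430,.058);a=np.radians(13);print("axis via far end",e-.023*np.array([np.cos(a),np.sin(a),0]))
print("far top end",e,"near, z58/32",b(298,270,.058),b(298,270,.032))
print("cam centre",b(296,320,.026),"pin",[x["centre"] for x in models.pinpoint(p,"knob_grip")[:1]])
print(s["tcp_pos"])
E
```

```text
axis via far end [0.57520036 0.04626727 0.058     ]
far top end [0.59761087 0.05144114 0.058     ] near, z58/32 [0.5453121  0.03910829 0.058     ] [0.55548141 0.04116681 0.032     ]
cam centre [0.57636851 0.04506987 0.026     ] pin [[0.5746, 0.0445, 0.045]]
[0.56799605 0.04863702 0.07057565]
```

>>> jog_arm --pt "60 0.8 -0.35 0 0" --pt "60 0 0 0 0" --pt "60 -0.2 0 -1.5 0" --pt "60 -0.1 0 -1 0" --pt "60 0 0 0 0"

```text
t: 11.72
tcp_pos: [0.581, 0.045, 0.0526]
tool_rot: [-0.115, 0.993, 0.007, 0.015]
force: [-0.5, -1.0, -0.5]
finger_gap: 0.599
```

```bash
python3 st.py
```

```text
11.7167 [0.58102782 0.04496809 0.05260284] 0.5994194626063788 ang 103.17696290819923 [ 0.0292924   0.01647558 -0.9994351 ] [-0.49394444 -0.99474861 -0.463055  ] [-0.02962604  0.03403056  0.01796055]
```

>>> jog_arm --pt "60 -0.5 0.05 0 0" --pt "60 0 0 0 0" --pt "60 -0.1 0 -1.3 0" --pt "60 0 0 0 0" --pt "60 0 0 0 0"

```text
t: 12.13
tcp_pos: [0.576, 0.0456, 0.042]
tool_rot: [-0.115, 0.993, 0.006, 0.017]
force: [0.6, -0.5, -0.1]
finger_gap: 0.594
```

```bash
python3 st.py
```

```text
12.1333 [0.57600512 0.04556989 0.04197167] 0.5944542669442296 ang 103.1932717851266 [ 0.03316473  0.01612093 -0.99931988] [ 0.630468   -0.51093641 -0.12238844] [0.01292443 0.01250379 0.03643177]
```

>>> jog_arm --pt "5 0 0 0 0" --pt "5 0 0 0 0" --pt "5 0 0 0 0" --pt "5 0 0 0 0" --pt "5 0 0 0 0" --pt "5 0 0 0 0" --pt "5 0 0 0 0" --pt "5 0 0 0 0" --squeeze 60

```text
t: 12.8
tcp_pos: [0.5765, 0.0462, 0.0439]
tool_rot: [-0.117, 0.993, 0.006, 0.018]
force: [0.3, 1.2, -0.6]
finger_gap: 0.12
```

```bash
python3 st.py
```

```text
12.8 [0.5765371  0.04619368 0.04392783] 0.12034989461385179 ang 103.41257766090642 [ 0.03504424  0.01539633 -0.99926716] [ 0.25710242  1.20955495 -0.64523198] [ 0.00418639 -0.01026209  0.15816463]
```

>>> jog_arm --pt "5 0 0 0 -0.06" --pt "5 0 0 0 -0.06" --pt "5 0 0 0 -0.06" --pt "5 0 0 0 -0.06" --pt "5 0 0 0 -0.06"

```text
t: 13.22
tcp_pos: [0.5765, 0.0461, 0.0439]
tool_rot: [0.037, 0.999, 0.002, 0.019]
force: [0.3, 0.6, -0.5]
finger_gap: 0.121
```

```bash
python3 st.py
```

```text
13.2167 [0.57650506 0.04608252 0.04394674] 0.12103093509781557 ang 85.82120973713808 [ 0.03762468  0.00276676 -0.99928811] [ 0.25271318  0.56760735 -0.52025105] [0.09656247 0.00854603 0.46827709]
```

>>> jog_arm --pt "5 0 0 0 -0.06" --pt "5 0 0 0 -0.06" --pt "5 0 0 0 -0.06" --pt "5 0 0 0 -0.06" --pt "5 0 0 0 -0.06" --pt "5 0 0 0 -0.06" --pt "5 0 0 0 -0.06"

```text
t: 13.8
tcp_pos: [0.5764, 0.046, 0.0439]
tool_rot: [0.25, 0.968, -0.003, 0.019]
force: [-0.2, 0.9, -0.4]
finger_gap: 0.122
```

```bash
python3 st.py; python3 - <<'E'
from h import *
s=manip.sense();p=snapshot("wrist");save(p,"w9.png",(100,0,420,280),2)
E
python3 st.py
```

```text
13.8 [0.57644316 0.04595067 0.04394111] 0.12180564794254885 ang 61.02659311324404 [ 0.0343468  -0.01536366 -0.99929188] [-0.19935339  0.91751576 -0.4469944 ] [0.13083086 0.02270027 0.39199625]
13.85 [0.5765384  0.04598364 0.0439148 ] 0.12070032189323847 ang 60.887413601761814 [ 0.03444425 -0.01535018 -0.99928873] [-0.13408876  0.11657966 -1.12321281] [0.02950131 0.04008065 0.13969905]
```

View pics/w9.png

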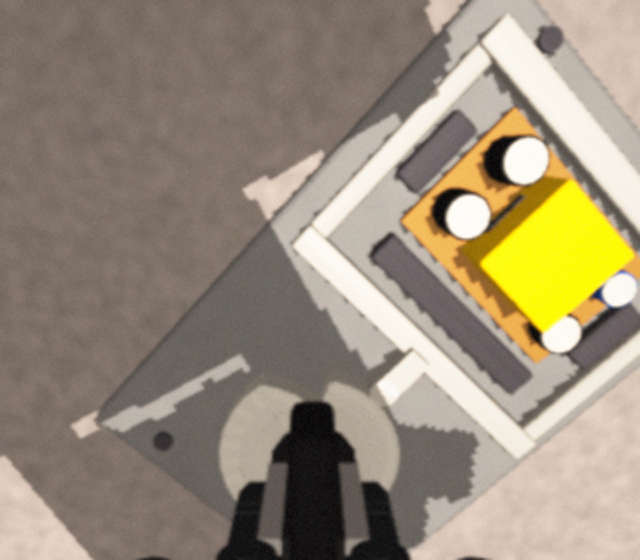

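The knob and notch have turned together with the gripper. The notch is at (310,385) and the roller arm at (385,392), so about 30 degrees remain before it drops. I'll go on with smaller steps, tracking the jaw in a rectified view.

```bash
cat > jaw.py <<'E'
import sys
from h import *
a=np.radians(17.4);X=np.array([np.cos(a),np.sin(a),0]);Y=np.array([-X[1],X[0],0]);N=np.array([.5514,.1254,.0])
def rect(p,s,z=.0205,x0=-50,x1=50,y0=-50,y1=50,k=4):
    g=[(x0,y0),(x1,y0),(x1,y1),(x0,y1)]
    src=np.float32([proj(p,N+X*x/1e3+Y*y/1e3+[0,0,z],s) for x,y in g])
    dst=np.float32([((y-y0)*k,(x-x0)*k) for x,y in g])
    return cv2.warpPerspective(p["image"],cv2.getPerspectiveTransform(src,dst),((y1-y0)*k,(x1-x0)*k),flags=cv2.INTER_CUBIC)
s=manip.sense();p=snapshot("wrist");im=rect(p,s)
y=R.from_quat(s["tool_rot"]).as_matrix();s2=manip.sense()
print("t",s["t"],"ang",round(np.degrees(np.arctan2(y[1,1],y[0,1])),2),"tz",s["ft_torque"][2].round(3),s2["ft_torque"][2].round(3),s["tcp_pos"].round(4),"gap",s["finger_gap"].round(3))
cv2.imwrite("pics/r_%s.png"%sys.argv[1],im[:,:,::-1])
g=cv2.cvtColor(im,cv2.COLOR_RGB2HSV).astype(int)
# white yoke: low saturation, bright; mean profile over rows, along fixture y
w=((g[:,:,1]<60)&(g[:,:,2]>150))
# near crossbar (y about -40..-25) and jaw bar (y 15..45), in fixture mm
for n,r,c in(("bar",(60,340),(0,110)),("jaw",(60,340),(270,400))):
    pr=w[r[0]:r[1],c[0]:c[1]].mean(0);idx=np.where(pr>.5)[0]
    print(n,(idx.min()+c[0])/4-50 if len(idx) else None,(idx.max()+c[0])/4-50 if len(idx) else None,pr.max().round(2))
E
python3 jaw.py a
```

```text
Traceback (most recent call last):
  File "jaw.py", line 11, in <module>
    print("t",s["t"],"ang",round(np.degrees(np.arctan2(y[1,1],y[0,1])),2),"tz",s["ft_torque"][2].round(3),s2["ft_torque"][2].round(3),s["tcp_pos"].round(4),"gap",s["finger_gap"].round(3))
                                                                                                                                                                  ^^^^^^^^^^^^^^^^^^^^^
AttributeError: 'float' object has no attribute 'round'
```

>>> jog_arm --pt "5 0 0 0 -0.06" --pt "5 0 0 0 -0.06" --pt "5 0 0 0 -0.06" --pt "5 0 0 0 -0.06" --pt "5 0 0 0 -0.06"

```text
t: 14.32
tcp_pos: [0.5764, 0.0459, 0.0439]
tool_rot: [0.391, 0.92, -0.006, 0.018]
force: [0.9, 0.8, 0.3]
finger_gap: 0.122
```

```bash
python3 jaw.py b
```

```text
Traceback (most recent call last):
  File "jaw.py", line 11, in <module>
    print("t",s["t"],"ang",round(np.degrees(np.arctan2(y[1,1],y[0,1])),2),"tz",s["ft_torque"][2].round(3),s2["ft_torque"][2].round(3),s["tcp_pos"].round(4),"gap",s["finger_gap"].round(3))
                                                                                                                                                                  ^^^^^^^^^^^^^^^^^^^^^
AttributeError: 'float' object has no attribute 'round'
```

```bash
sed -i 's/s\["finger_gap"\].round(3)/s["finger_gap"]/' jaw.py; python3 jaw.py b
```

```text
t 14.3667 ang 43.79 tz 0.133 -0.025 [0.5765 0.0459 0.0439] gap 0.12138408235988597
bar -50.0 -29.75 1.0
jaw 23.0 49.75 1.0
```

View pics/r_b.png

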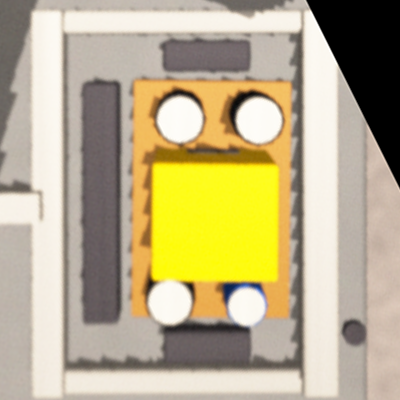

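The rectified view works well. The yoke's near bar has its inner edge at column 65, the jaw face at column 302 (y about 25.5 mm), and the board spans columns 133 to 293 (not yet clamped).

```bash
python3 - <<'E'
t=open("jaw.py").read().split("g=cv2.cvt")[0]+'''g=cv2.cvtColor(im,cv2.COLOR_RGB2HSV).astype(int)
w=((g[:,:,1]<60)&(g[:,:,2]>210))
b=np.where(w[240:350,20:80].mean(0)>.5)[0];j=np.where(w[160:350,270:340].mean(0)>.5)[0]
print("bar inner",(b.max()+20)/4-50 if len(b) else None,"jaw face",(j.min()+270)/4-50 if len(j) else None)
o=(g[:,:,0]>8)&(g[:,:,0]<22)&(g[:,:,1]>90);c=np.where(o[160:300].mean(0)>.2)[0]
print("board",c.min()/4-50 if len(c) else None,c.max()/4-50 if len(c) else None)
'''
open("jaw.py","w").write(t)
E
python3 jaw.py b2
```

```text
t 14.4167 ang 44.0 tz -0.025 0.016 [0.5764 0.0459 0.0439] gap 0.1152061871845428
bar inner -34.75 jaw face 26.25
board -17.25 22.5
```

>>> jog_arm --pt "5 0 0 0 -0.05" --pt "5 0 0 0 -0.05" --pt "5 0 0 0 0"

```text
t: 14.72
tcp_pos: [0.5764, 0.0459, 0.0439]
tool_rot: [0.434, 0.901, -0.007, 0.017]
force: [0.4, 1.2, 0.0]
finger_gap: 0.124
```

```bash
python3 jaw.py c
```

```text
t 14.7167 ang 38.53 tz 0.109 0.041 [0.5764 0.0459 0.0439] gap 0.12393017991789584
bar inner -34.75 jaw face 26.25
board -17.25 22.5
```

>>> jog_arm --pt "5 0 0 0 -0.06" --pt "5 0 0 0 0"

```text
t: 14.93
tcp_pos: [0.5764, 0.0459, 0.0439]
tool_rot: [0.459, 0.888, -0.007, 0.017]
force: [0.8, 0.7, -1.3]
finger_gap: 0.121
```

```bash
python3 jaw.py d
```

```text
t 14.9333 ang 35.31 tz 0.044 0.003 [0.5764 0.0459 0.0439] gap 0.12057938396432061
bar inner -34.75 jaw face 26.25
board -17.25 22.5
```

>>> jog_arm --pt "5 0 0 0 -0.06" --pt "5 0 0 0 0"

```text
t: 15.15
tcp_pos: [0.5764, 0.0459, 0.0439]
tool_rot: [0.484, 0.875, -0.007, 0.017]
force: [1.2, 0.2, -0.6]
finger_gap: 0.121
```

```bash
python3 jaw.py e
```

```text
t 15.15 ang 32.12 tz -0.055 -0.084 [0.5764 0.0459 0.0439] gap 0.12148747853975912
bar inner -35.0 jaw face 26.0
board -17.0 22.5
```

>>> jog_arm --pt "5 0 0 0 -0.05" --pt "5 0 0 0 0"

```text
t: 15.37
tcp_pos: [0.5764, 0.0459, 0.0439]
tool_rot: [0.504, 0.864, -0.007, 0.016]
force: [0.1, 0.2, -0.2]
finger_gap: 0.12
```

```bash
python3 jaw.py f
```

```text
t 15.3667 ang 29.5 tz -0.05 -0.084 [0.5764 0.0459 0.0439] gap 0.11987922424158187
bar inner -35.25 jaw face 25.5
board -17.0 22.5
```

Drop starting (jaw 0.5–0.75 mm in). Continuing carefully.

>>> jog_arm --pt "5 0 0 0 -0.05" --pt "5 0 0 0 0"

```text
t: 15.58
tcp_pos: [0.5764, 0.0459, 0.044]
tool_rot: [0.524, 0.852, -0.008, 0.016]
force: [-0.9, 1.6, -0.9]
finger_gap: 0.121
```

```bash
python3 jaw.py g
```

```text
t 15.5833 ang 26.85 tz -0.0 -0.08 [0.5764 0.0459 0.044 ] gap 0.12126144183290782
bar inner -36.25 jaw face 24.5
board -17.0 22.75
```

>>> jog_arm --pt "5 0 0 0 -0.05" --pt "5 0 0 0 0"

```text
t: 15.8
tcp_pos: [0.5764, 0.0459, 0.044]
tool_rot: [0.543, 0.839, -0.008, 0.016]
force: [0.1, 0.7, -0.8]
finger_gap: 0.121
```

```bash
python3 jaw.py h
```

```text
t 15.8 ang 24.17 tz -0.278 -0.211 [0.5764 0.0459 0.044 ] gap 0.12099352525906464
bar inner -38.25 jaw face 22.75
board -18.0 21.75
```

>>> jog_arm --pt "5 0 0 0 -0.05" --pt "5 0 0 0 0"

```text
t: 16.02
tcp_pos: [0.5763, 0.0459, 0.0439]
tool_rot: [0.563, 0.827, -0.008, 0.016]
force: [0.4, 1.2, -0.2]
finger_gap: 0.12
```

```bash
python3 jaw.py i
```

```text
t 16.0167 ang 21.52 tz -0.18 -0.162 [0.5763 0.0459 0.0439] gap 0.12015645428811703
bar inner -40.5 jaw face 20.5
board -20.5 19.5
```

>>> jog_arm --pt "5 0 0 0 -0.03" --pt "5 0 0 0 0" --pt "5 0 0 0 0"

```text
t: 16.32
tcp_pos: [0.5763, 0.0459, 0.0439]
tool_rot: [0.572, 0.82, -0.008, 0.016]
force: [0.5, 2.0, -0.3]
finger_gap: 0.12
```

```bash
python3 jaw.py j
```

```text
t 16.3167 ang 20.24 tz -0.064 -0.021 [0.5763 0.0459 0.0439] gap 0.12010862066029004
bar inner -40.5 jaw face 20.5
board -20.5 19.5
```

The jaw is unchanged with the torque near zero, so the roller is in the notch. Letting go and backing off.

>>> jog_arm --pt "45 0 0 0 0" --pt "45 0 0 0 0" --pt "45 0 0 0 0" --pt "45 0 0 0 0" --pt "45 0 0 1.5 0" --pt "45 0 0 3 0" --pt "45 0 0 3.5 0" --pt "45 0 0 3 0"

```text
t: 17.03
tcp_pos: [0.5705, 0.045, 0.1504]
tool_rot: [0.57, 0.821, -0.013, 0.008]
force: [0.9, -0.4, 0.7]
finger_gap: 0.449
```

>>> jog_arm --pt "45 0 0 0 0" --pt "45 0 0 0 0" --pt "45 0 0 0 0"

```text
t: 17.28
tcp_pos: [0.575, 0.0444, 0.1581]
tool_rot: [0.57, 0.821, -0.009, 0.015]
force: [-0.3, 0.8, 0.7]
finger_gap: 0.449
```

```bash
python3 jaw.py k; python3 st.py;python3 - <<'E'
from h import *
p=snapshot("wrist");save(p,"w10.png")
for n,p in(("w",p),("top",snapshot("top")),("scene",snapshot("scene"))):
    for k in ("board_mid","module_mid","scrap_mid","tin","phone","mug","driver"):
        print(n,k,[(np.round(x["centre"],4).tolist(),round(x["score"],2)) for x in models.pinpoint(p,k)[:1]])
E
```

```text
t 17.2833 ang 20.47 tz -0.011 -0.027 [0.575  0.0444 0.1581] gap 0.44937300488524307
bar inner -40.25 jaw face 20.25
board -20.75 19.5
17.3333 [0.57452128 0.04439852 0.15751015] 0.44975219173933917 ang 20.464324873232062 [ 0.0130691  -0.03251763 -0.99938571] [-0.13550074  0.33889089 -0.60579192] [-0.02366802  0.00633391 -0.02740989]
w board_mid [([0.5543, 0.1261, 0.0273], 0.66)]
w module_mid [([0.5158, -0.309, 0.0071], 0.61)]
w scrap_mid [([0.7205, 0.0299, 0.0108], 0.58)]
w tin [([0.3837, 0.0168, 0.0012], 0.65)]
w phone []
w mug []
w driver []
top board_mid []
top module_mid [([0.5157, -0.3114, 0.0058], 0.78)]
top scrap_mid [([0.7182, 0.027, 0.0119], 0.64)]
top tin [([0.3862, 0.0161, -0.0011], 0.61)]
top phone [([0.6897, -0.2684, -0.0009], 0.78)]
top mug []
top driver [([0.7982, 0.1715, 0.0021], 0.95)]
scene board_mid []
scene module_mid []
scene scrap_mid [([0.7242, 0.0335, 0.0071], 0.59)]
scene tin [([0.3841, 0.0169, 0.0036], 0.76)]
scene phone [([0.6847, -0.2722, 0.0019], 0.7)]
scene mug [([0.6007, 0.3679, 0.0004], 0.77)]
scene driver [([0.7965, 0.1723, -0.0046], 0.75)]
```

View pics/w10.png

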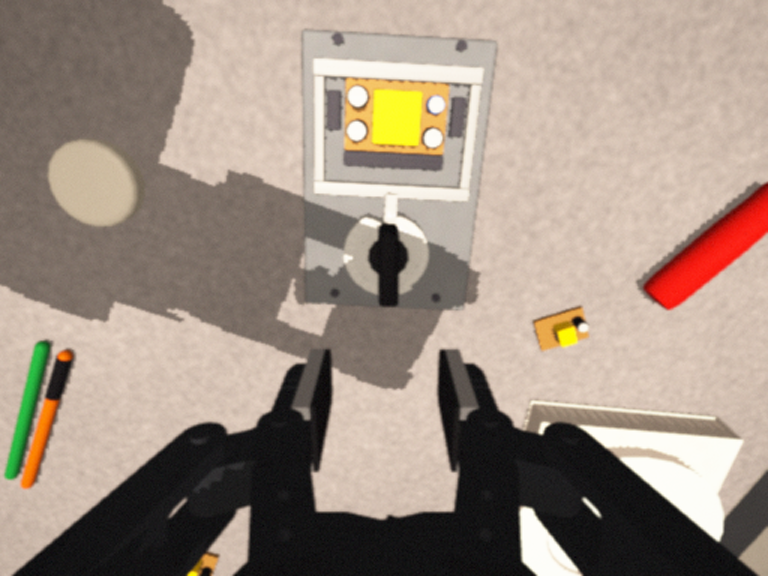

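The board at (397,117) sits between the jaw bar and the fence (row 160). The roller is in the notch at (390,212), and the gripper is clear of everything. Handing in.

```bash
python3 -c "
from h import *
print(workorder.sign_off())"
```

```text
the job is handed in; nothing more can be done
None
```

The larger board is in the nest, held against the fence by the sprung jaw, and I handed the job in at about 17.5 s. No verdict was reported.

- **Placing:** I gripped the board by its transformer, lowered it into the nest with near-even gaps on all sides and released it while the jaw was still back.
- **Knob:** I turned it clockwise about 83° in small steps, watching the jaw in the wrist camera, and let go once the roller was in the notch.
- **Last checks:** In the camera image the jaw had moved in about 6 mm. The board moved about 3 mm with it and then stopped at the fence. A further 1.3° of turn left the jaw where it was, with the wrist torque near zero. After release the jaw and board stayed put, and the gripper was clear at about 0.16 m height.
- **Bystanders:** Every one the networks reported at the end was within about 7 mm of its first reading, which is about their error.
- **Did not agree or was missed:** Early nest coordinates were about 5 mm off because the arm was still settling after the picture. I corrected this before placing. In the final check the networks missed some objects: the board in the top and scene views, and a few bystanders in one view or another. Their one wrist fix on the board was several millimetres off the rectified-image reading, and I relied on the image reading.

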